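# Present the blue-capped housing under the inspection lamp and hold it

## Robot

A 6-joint arm with a two-finger parallel gripper is mounted at the origin on the work surface. World frame = base frame: x ahead of the robot, y to its left, z up, the work surface at z = 0. Lengths are in m, angles in rad, forces in N, time in s.
With the tool pointing down it reaches from about 0.3 to 0.775 m from the base axis. Payload 14.6 kg.
Tool frame: the origin (TCP) lies on the mounting face of the last link; the fingertips stand 199 mm ahead of it and the grasp point (between the pads) lies 180 mm ahead of it; z points along the fingers, y is the line along which they close (so a half turn about z gives the same grasp; the last joint's range is limited). The gripper opens to 94 mm and grips with 3 to 60 N. Pads are 16 mm wide; open, the fingers measure 119 mm over their backs; the gripper's body (75 mm by 177 mm) begins 78 mm behind the grasp point.
Start: joints at [-1.409, 0.3, 1.521, -0, 1.321, -0.067], TCP at [0.125, -0.536, 0.405] pointing down, gripper open.
Joint ranges: [-3.03, 3.03], [-0.79, 2.21], [0.23, 2.52], [-1.04, 4.18], [0, 3.07], [-2.55, 2.55]. Speed limits (rad/s): [2.22, 2.22, 2.57, 3.14, 3.14, 3.14].

## Interface

Orientations are given as [roll, pitch, yaw] about the fixed x, y, z axes, in that order (R = Rz(yaw) Ry(pitch) Rx(roll)).
In Python, from station import telemetry, cams, workorder, finder gives the robot as it stands.
- The arm moves only by the tool jog_arm, never from a script. Its argument "rows" is a list of rows, each an object with "gripper": the finger opening in m, from 0 to 0.094; "slide": the shift along the tool's x, y, z in m, a list of three; "spin": the turn about the tool's z in rad. In form: [{"gripper": gripper, "slide": [tx, ty, tz], "spin": spin}, ...]. A call has 1 to 8 rows; each row is the pose to reach, as a shift and turn from the pose commanded when the call began, along the tool's axes at that moment; what a row does not reach only later rows make up. A row lasts 1/10 s, in which the tool goes at most 50 mm and 8.59 degrees, less where a joint would pass 70% of its speed; a pose out of reach is approached as far as the arm can. A call with a gripper value outside its range is refused whole. The fingers move at their own pace and stop on an object; "squeeze" is the grip in N (left out, the last holds). Time passes only in rows, so rows that repeat a pose let the fingers close. It gives the time, the measured TCP pose, the force, the opening and the grip force at its end, in the units of the state.
- telemetry.get_obs(): the state, without advancing time (a new reading comes with each control period).
- cams.camera(name): name is "side" or "top" or "wrist"; returns (picture, depth): 420x560x3 uint8, red, green, blue; 420x560 float32, m along the optical axis (not along the pixel's ray), 0 where there is no reading.
- cams.camera_info(name): a dict with "camera_matrix" (3x3 intrinsics, pixels), "R" (3x3) and "t" (3): a world point X has camera coordinates R X + t; the wrist camera has in their place "tool_from_camera" (4x4, takes a point from camera to tool coordinates, whose origin is the TCP and whose axes are the flange's). Camera axes: x right, y down, z forward; pixel columns grow to the right and rows downward; lengths in m; the calibration is good to about 2 mm. A picture is of the moment at which its call begins: read the wrist's pose just before it. camera_info takes no time and is no camera call.
- workorder.hand_in(): hands the job in; it is judged then, once.
Trained networks look in the newest picture that a camera, given by its name, has taken for a name from the list of things; names that differ only in an ending like _2 or _b are one class to them, and where a whole thing is asked for, a point or a joint stands for the part that bears it (a point fixed in the world has none). Each returns a list of dicts, best first, with "confidence" (0 to 1); they miss things now and then, are a little off and sometimes report something else, mostly with a low value. They report only what shows in the picture. A call takes as long as a camera call. They do not tell look-alikes from the thing itself.
- finder.find_in(target, camera): "point" ([x, y, z] in m, in world coordinates, good to about 4 mm: the middle of the surface that is visible of it).
- finder.masks_of(target, camera): "region" (420x560 bool, what is visible of it).
The state is a dict: "time_s": time; "qpos": joint angles; "joint_vel": joint speeds; "tau": joint torques, N m; "ee_pos": TCP position; "eef_rot": TCP orientation; "force": force on the tool from outside, world axes, zero at the start; "moment": the same for the moment, N m; "grip_width": finger opening in m; "grip_force": force on a finger pad.
Only numpy, scipy, OpenCV 4.12 (cv2) and the standard library are available. Lean on these libraries where they do the work, as an engineer would, in place of code of your own. Each camera call takes 0.05 s, during which the arm holds its last target. There are 200 camera calls.

## Task

Get the blue-capped sensor housing ready for inspection: first set the lamp's red-knobbed dimmer lever to the green mark, then turn the spring-return turntable until the blue-capped housing stands squarely at the yellow pointer, and hold it still there - finish while still holding it with the fingers, because the turntable swings back when let go. Leave all the housings upright in their nests and do not disturb the other things on the bench.

Things in the scene. Friction and masses are not known exactly. Their poses are not given: they have to be found in the camera images.
- marked: Orange upright cylinder, 40 mm diameter, 62 mm tall, with a BLUE cap (32 mm wide, 14 mm tall) and blue band; 0.12 kg. Stands loose, free to spin, in a grey nest collar (bore 44, outside 52, height 20 mm) 100 mm from the turntable's axis. Origin: centre of its underside, 50 mm above the table; its orange side is free from 70 to 112 mm above the table.
- plain_a: Same as the marked housing but with a black cap and black band; stands in another nest. Origin: centre of its underside.
- plain_b: Same as the marked housing but with a black cap and black band; stands in another nest. Origin: centre of its underside.
- plain_c: Same as the marked housing but with a black cap and black band; stands in another nest. Origin: centre of its underside.
- plain_d: Same as the marked housing but with a black cap and black band; stands in another nest. Origin: centre of its underside.
- turntable: Aluminium disc, 270 mm diameter, top 50 mm above the table; origin on its vertical axis, underside. Hub 44 mm wide, 10 mm high. Five nests 60 degrees apart on a 100 mm radius hold the housings; the sixth place is empty. Turns 2.9 rad either way from its start, the middle of a return spring (0.12 N m/rad, friction 0.02 N m); swings back if let go.
- front (a point): The front place: the point 100 mm from the turntable's axis, 50 mm above the table, in line with the yellow pointer. The pointer is fixed beside the disc's rim, roughly on the robot's side, 135 to 180 mm from the axis, up to 50 mm high. The marked housing's centre must come here.
- lamp_lever (a joint): Angle of the lamp's dimmer lever: 0 upright, positive leaning towards the lamp box's +x axis (away from the robot at yaw 0); stops at -0.9 and 0.9. The green mark is at 0.35. Stiff with friction (about 0.08 N m, some 1 N at the knob), it stays where it is left.
- lever_knob (a point): Centre of the red ball knob (24 mm diameter) at the end of the lever, 95 mm from the pivot; the steel rod below it is 10 mm thick.
- lever_pivot (a point): The lever's pivot, 60 mm above the table; the lever swings in the lamp box's x-z plane.
- green_mark (a point): The green mark, 60 mm from the pivot on the rim of the upright white scale disc (60 mm radius, 5 mm thick) that stands beside the lever, its centre 20 mm towards the box's +y side. Other marks are black.
- lamp_box: Fixed grey box 110 x 70 x 50 mm (x, y, z) that carries the lever and the scale disc. Origin: centre of its underside; its yaw gives the lever's swing direction (box x axis).
- bottle: Bystander: white bottle with red cap, 50 mm diameter, 130 mm tall, loose. Origin: centre of its underside.
- spool: Bystander: metal solder-wire spool, 60 mm diameter, 40 mm tall, loose. Origin: centre of its underside.
- screwdriver: Bystander: red-handled screwdriver lying beyond the turntable, loose. Origin: below its middle.
- meter: Bystander: yellow multimeter lying flat, 150 x 80 x 35 mm, loose. Origin: centre of its underside.
Mind the look-alikes: they are no part of the job. Leave any purple look-alike of the plain_b alone. Leave any turquoise look-alike of the plain_a alone.

How it is judged:
On the way, in this order (a step that is already met when the one before it is completed fails the run):
1. the lever stands at the green mark (value of joint lamp_lever between 0.22 and 0.48 rad), for 0.2 s.
2. the blue-capped housing stands at the pointer, held still by the fingers (horizontal distance between marked and front below 0.012 m and (contact force between the fingers and turntable above 0.3 N or contact force between the fingers and marked above 0.3 N or contact force between the fingers and plain_a above 0.3 N or contact force between the fingers and plain_b above 0.3 N or contact force between the fingers and plain_c above 0.3 N or contact force between the fingers and plain_d above 0.3 N) and angular speed of turntable below 0.1 rad/s), for 0.2 s.
At the end, for the whole second after the job is handed in: Lever within 0.13 rad of the green mark; marked housing's centre within 12 mm (level) of the front place; turntable slower than 0.1 rad/s, fingers pressing on it or a housing in it with over 0.3 N; every housing down in its nest (underside below 60 mm) (all of step 1 and all of step 2 and height (world z) of each of marked, plain_a, plain_b, plain_c, plain_d below 0.06 m); the arm keeps its last pose, push and grip.
It fails at once if a housing is lifted out of its nest or tipped (height (world z) of any of marked, plain_a, plain_b, plain_c, plain_d above 0.068 m or angle between any of marked, plain_a, plain_b, plain_c, plain_d's own z axis and vertical above 0.35 rad).
It fails at once if a bystander is moved more than 30 mm (distance of any of bottle, spool, screwdriver, meter from where it was at the start of the episode above 0.03 m).
It also fails if it takes over 56 s, if anything falls off the work surface, if the arm or the gripper's body presses on something with over 40 N, if the wrist force passes 120 N, or if a joint passes its speed limit or range.

## Working session

There is one attempt and no reset: what is moved stays moved. The work goes in short steps, Python scripts to look and compute and a tool call to move; the robot and the scene stay as the last step left them, time stands still between calls to the robot, and variables do not carry over. Pictures are saved under pics/ and viewed, at most 10 in all, crops included, and the job is handed in when it is done.

Besides the shell and the picture viewer there is one more tool, called after "Request:" as a command line: name --argument value ..., lists and objects as JSON in quotes. jog_arm: Moves the arm, as the interface text tells. Its arguments: {"type":"object","properties":{"rows":{"type":"array","items":{"type":"object","properties":{"gripper":{"type":"number"},"slide":{"type":"array","items":{"type":"number"}},"spin":{"type":"number"}}}},"squeeze":{"type":"number"}},"required":["rows"]}

```bash
mkdir -p pics; cat > h.py <<'E'
from station import telemetry, cams, workorder, finder
import numpy as np, cv2
from scipy.spatial.transform import Rotation as Ro
def cloud(name):
    o=telemetry.get_obs(); im,d=cams.camera(name); i=cams.camera_info(name); K=i["camera_matrix"]
    K=np.array(K); v,u=np.mgrid[:420,:560]
    P=np.stack([(u-K[0,2])/K[0,0]*d,(v-K[1,2])/K[1,1]*d,d],-1)
    if "R" in i: W=(P-np.array(i["t"]))@np.array(i["R"])
    else:
        T=np.array(i["tool_from_camera"]); W=P@T[:3,:3].T+T[:3,3]
        W=W@Ro.from_euler('xyz',o["eef_rot"]).as_matrix().T+np.array(o["ee_pos"])
    W[d==0]=np.nan
    return im,W
def save(n,im): cv2.imwrite('pics/'+n,im[...,::-1])
E
python3 - <<'E'
from h import *
print(telemetry.get_obs())
for c in ["top","side"]:
    im,W=cloud(c); np.savez(c,im=im,W=W); save(c+'.png',im)
    for t in ["marked","plain_a","turntable","lever_knob","lamp_lever","green_mark","lamp_box","bottle","spool","screwdriver","meter"]:
        try:
            r=finder.find_in(t,c); print(c,t,[(np.round(x["point"],3).tolist(),round(x["confidence"],2)) for x in r])
        except Exception as e: print(c,t,e)
print(telemetry.get_obs()["time_s"])
E
```

```text
{'time_s': 0.0, 'qpos': array([-1.40858605e+00,  3.00465839e-01,  1.52156696e+00,  1.24898499e-06,
        1.32069496e+00, -6.65896441e-02]), 'joint_vel': array([-3.05897706e-03, -1.16534886e-03,  3.10302972e-04, -2.97307240e-03,
        6.31702588e-05,  8.31824405e-04]), 'tau': array([-1.50225183e-03, -5.31809664e+01, -3.52739096e+01,  7.07448344e-02,
        2.45594530e-02, -6.55714962e-05]), 'ee_pos': array([ 0.12474277, -0.53563612,  0.40409506]), 'eef_rot': array([-3.14046014e+00, -7.67379658e-05,  2.28799563e-01]), 'force': array([ 0.44843813, -0.65575292, -0.24367959]), 'moment': array([-0.01848297, -0.06574245,  0.00392029]), 'grip_force': 0.0, 'grip_width': 0.09394937138146131}
top marked [([0.643, 0.17, 0.11], 0.77)]
top plain_a [([0.498, 0.041, 0.125], 0.85), ([0.553, 0.2, 0.115], 0.83), ([0.666, 0.075, 0.127], 0.73), ([0.638, -0.139, 0.074], 0.7), ([0.594, 0.017, 0.124], 0.64), ([0.49, -0.132, 0.073], 0.64), ([0.563, -0.125, 0.076], 0.63)]
top turntable [([0.571, 0.118, 0.054], 0.7)]
top lever_knob [([0.459, -0.308, 0.123], 0.7), ([0.48, -0.309, 0.045], 0.37), ([0.571, 0.
[... 547 characters left out ...]
), ([0.557, -0.108, 0.049], 0.66), ([0.59, 0.031, 0.109], 0.55), ([0.494, 0.057, 0.11], 0.55)]
side turntable [([0.554, 0.133, 0.051], 0.58)]
side lever_knob [([0.557, 0.136, 0.051], 0.63), ([0.496, 0.059, 0.111], 0.32), ([0.448, -0.304, 0.149], 0.21)]
side lamp_lever [([0.45, -0.304, 0.152], 0.43)]
side green_mark [([0.473, -0.292, 0.053], 0.86)]
side lamp_box [([0.471, -0.293, 0.054], 0.97), ([0.776, 0.006, 0.022], 0.17)]
side bottle [([0.728, -0.179, 0.065], 0.93)]
side spool [([0.748, 0.27, 0.038], 0.84)]
side screwdriver [([0.776, 0.007, 0.024], 0.76), ([0.424, 0.161, 0.012], 0.69), ([0.473, -0.292, 0.05], 0.6), ([0.64, 0.19, 0.109], 0.49)]
side meter [([0.627, -0.452, 0.037], 0.9)]
1.2
```

View pics/top.png

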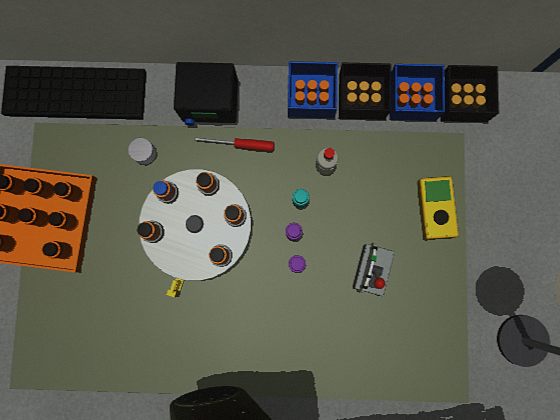

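View pics/side.png

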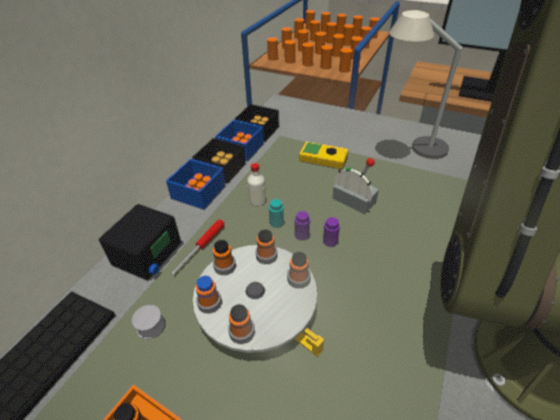

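The top view shows the turntable at (195,224), the blue cap at (163,190), the pointer at (176,287), the knob at (380,283) and the green mark at (374,258). The purple and turquoise look-alikes stand between the turntable and the lamp. The side view agrees.

```bash
cat > m.py <<'E'
from h import *
from scipy.optimize import least_squares
def circ(p,r=None):
    f=lambda q:np.hypot(p[:,0]-q[0],p[:,1]-q[1])-(q[2] if r is None else r)
    return least_squares(f,[*p.mean(0)[:2],.1][:3 if r is None else 2],loss='soft_l1',f_scale=.002).x
for c in ["top","side"]:
    z=np.load(c+'.npz'); im,W=z['im'],z['W']; hsv=cv2.cvtColor(im,cv2.COLOR_RGB2HSV); H,S,V=[hsv[...,k].astype(int) for k in range(3)]
    X,Y,Z=W[...,0],W[...,1],W[...,2]
    near=np.hypot(X-.571,Y-.118)<.16
    m=near&(abs(Z-.05)<.006)&(S<60)
    pts=W[m][:,:2].astype(np.float32); hull=cv2.convexHull(pts)[:,0]
    print(c,'disc',circ(hull),circ(hull,.135),'z',np.median(Z[m]))
    m=near&(Z>.116)&(Z<.14); n,l,st,_=cv2.connectedComponentsWithStats(m.astype(np.uint8))
    for k in range(1,n):
        if st[k,4]>15:
            q=W[l==k]; tp=q[q[:,2]>np.percentile(q[:,2],60)]; print('  cap',np.round(np.median(tp,0),4),'mid',np.round((tp.min(0)+tp.max(0))/2,4),'hue',np.median(H[l==k]),'n',len(q))
    m=(H>20)&(H<35)&(S>120)&(V>90)&(np.hypot(X-.43,Y-.16)<.06)
    q=W[m]; v=np.linalg.svd(q[:,:2]-q[:,:2].mean(0))[2][0]; print('  pointer mean',q.mean(0),'dir',np.degrees(np.arctan2(v[1],v[0])),m.sum(),q.min(0),q.max(0))
    box=np.hypot(X-.478,Y+.305)<.11
    m=box&((H<8)|(H>172))&(S>130)&(Z>.08); q=W[m]; print('  knob',np.median(q,0),q.min(0),q.max(0),len(q))
    m=box&(abs(Z-.05)<.008); r=cv2.minAreaRect((W[m][:,:2]*1000).astype(np.float32)); print('  box',r, cv2.boxPoints(r).tolist())
    m=box&(H>40)&(H<85)&(S>110)&(Z>.07); q=W[m]; print('  green',np.median(q,0) if len(q) else None,len(q))
    m=box&(V>150)&(S<50)&(Z>.065)&(Z<.125); q=W[m]; 
    if len(q)>5:
        v=np.linalg.svd(q[:,:2]-q[:,:2].mean(0))[2][0]; print('  scale',q.mean(0),np.degrees(np.arctan2(v[1],v[0])),len(q))
E
python3 m.py
```

```text
top disc [0.57402694 0.11457879 0.13431134] [0.57406155 0.11485051] z 0.05120408726294351
  cap [0.6692 0.0832 0.1288] mid [0.6687 0.0838 0.1296] hue 46.5 n 164
  cap [0.6457 0.1815 0.1291] mid [0.6467 0.1805 0.1311] hue 110.0 n 169
  cap [0.5975 0.0167 0.1285] mid [0.5957 0.0165 0.1299] hue 60.0 n 163
  cap [0.5523 0.2121 0.1281] mid [0.5523 0.2108 0.1295] hue 42.5 n 172
  cap [0.5007 0.0461 0.1287] mid [0.5   0.047 0.13 ] hue 60.0 n 165
  pointer mean [0.42184644 0.15924278 0.03088851] dir 154.91312859152913 157 [ 0.39893126  0.14451493 -0.00191319] [0.44324814 0.18592574 0.05555749]
  knob [ 0.44846108 -0.30686478  0.15972039] [ 0.4375716  -0.31753829  0.15008431] [ 0.45892353 -0.29751256  0.16578488] 91
  box ((476.9151306152344, -316.4078369140625), (71.0882568359375, 116.77804565429688), 75.78936004638672) [[411.5871887207031, -336.5305480957031], [524.7918090820312, -365.1980895996094], [542.2430419921875, -296.2851257324219], [429.0384521484375, -267.6175842285156]]
  green [ 0.50214561 -0.30036873  0.11988164] 31
  scale [ 0.47727789 -0.29527665  0.11390259] 165.651293873691
[... 411 characters left out ...]
 mid [0.5519 0.2123 0.1263] hue 23.0 n 236
  pointer mean [0.42505476 0.15786656 0.02218674] dir 153.4677704403196 450 [ 0.39957202  0.12118066 -0.00302948] [0.45940016 0.17388759 0.05207786]
  knob [ 0.44771891 -0.30335087  0.15693699] [ 0.4380512  -0.31456618  0.14705698] [ 0.45878649 -0.29735745  0.16220265] 52
  box ((478.6460266113281, -312.48419189453125), (71.50752258300781, 116.74867248535156), 81.51414489746094) [[415.634765625, -339.2325134277344], [531.1052856445312, -356.4605407714844], [541.6572875976562, -285.7358703613281], [426.186767578125, -268.5078430175781]]
  green [ 0.50271632 -0.29877303  0.11787387] 8
  scale [ 0.45918878 -0.29146153  0.10726472] 165.50184821905054 49
```

```bash
python3 - <<'E'
import cv2,numpy as np
a=cv2.imread('pics/top.png');b=cv2.imread('pics/side.png')
f=lambda i,y,x:cv2.resize(i[y:y+75,x:x+75],(390,390),interpolation=cv2.INTER_CUBIC)
cv2.imwrite('pics/crop.png',np.hstack([f(a,232,340),f(b,145,320)]))
E
```

```text
(no output)
```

View pics/crop.png

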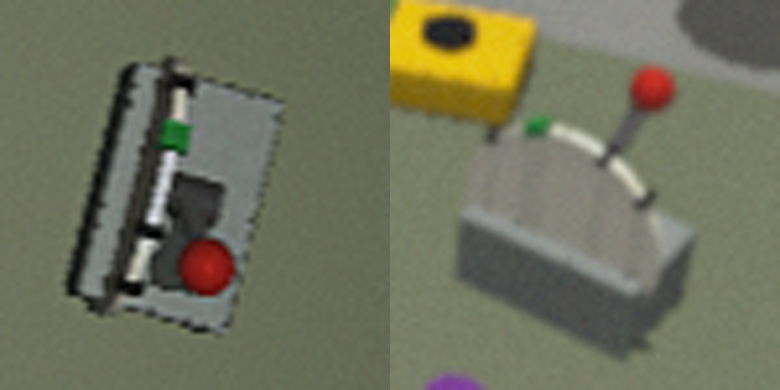

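The crop confirms the green mark sits towards the far end of the scale, at crop (175,135), and the red knob leans towards the robot, at crop (207,265). From the depth data: box yaw is about -0.25, the pivot is at (0.4775,-0.314) and the knob at (0.448,-0.3075,0.150), so the lever is at about -0.32. I'll move above the knob with the fingers closing along the swing.

Request:
jog_arm --rows '[{"gripper":0.06,"slide":[0.367,-0.149,0],"spin":-1.09},{"gripper":0.06,"slide":[0.367,-0.149,0],"spin":-1.09},{"gripper":0.06,"slide":[0.367,-0.149,0],"spin":-1.09},{"gripper":0.06,"slide":[0.367,-0.149,0],"spin":-1.09},{"gripper":0.06,"slide":[0.367,-0.149,0],"spin":-1.09},{"gripper":0.06,"slide":[0.367,-0.149,0],"spin":-1.09},{"gripper":0.06,"slide":[0.367,-0.149,0],"spin":-1.09},{"gripper":0.06,"slide":[0.367,-0.149,0],"spin":-1.09}]'

```text
time_s: 2.0
ee_pos: [0.4499, -0.3056, 0.4048]
eef_rot: [3.141, 0.0, 1.325]
force: [0.1, -0.4, 0.1]
grip_width: 0.0599
grip_force: 0.0
```

Request:
jog_arm --rows '[{"gripper":0.06,"slide":[0,0,0],"spin":0},{"gripper":0.06,"slide":[0,0,0],"spin":0},{"gripper":0.06,"slide":[0,0,0],"spin":0}]'

```text
time_s: 2.3
ee_pos: [0.4478, -0.3079, 0.4046]
eef_rot: [-3.141, 0.0, 1.318]
force: [0.8, 0.0, -0.5]
grip_width: 0.0602
grip_force: 0.0
```

Request:
jog_arm --rows '[{"gripper":0.06,"slide":[0,0,0.04],"spin":0},{"gripper":0.06,"slide":[0,0,0.075],"spin":0},{"gripper":0.06,"slide":[0,0,0.075],"spin":0},{"gripper":0.015,"slide":[0,0,0.075],"spin":0},{"gripper":0.015,"slide":[0,0,0.075],"spin":0},{"gripper":0.015,"slide":[0,0,0.075],"spin":0},{"gripper":0.015,"slide":[0,0,0.075],"spin":0}]' --squeeze 6

```text
time_s: 3.0
ee_pos: [0.4484, -0.3074, 0.3308]
eef_rot: [3.14, 0.001, 1.319]
force: [-0.6, -0.2, -0.5]
grip_width: 0.0313
grip_force: 0.0
```

Request:
jog_arm --rows '[{"gripper":0.015,"slide":[0,0,0],"spin":0},{"gripper":0.015,"slide":[0,0,0],"spin":0},{"gripper":0.015,"slide":[0,0.012,-0.002],"spin":0},{"gripper":0.015,"slide":[0,0.025,-0.004],"spin":0},{"gripper":0.015,"slide":[0,0.038,-0.004],"spin":0},{"gripper":0.015,"slide":[0,0.05,-0.002],"spin":0},{"gripper":0.015,"slide":[0,0.063,0],"spin":0},{"gripper":0.015,"slide":[0,0.063,0],"spin":0}]'

```text
time_s: 3.8
ee_pos: [0.5102, -0.3231, 0.3294]
eef_rot: [3.141, 0.0, 1.319]
force: [1.8, -0.3, 2.1]
grip_width: 0.023
grip_force: 5.8
```

Request:
jog_arm --rows '[{"gripper":0.015,"slide":[0,0,0],"spin":0},{"gripper":0.015,"slide":[0,0,0],"spin":0}]'

```text
time_s: 4.0
ee_pos: [0.5091, -0.3229, 0.3299]
eef_rot: [3.141, -0.0, 1.319]
force: [1.9, -0.1, 0.1]
grip_width: 0.0231
grip_force: 5.9
```

```bash
cat > k.py <<'E'
from h import *
import sys
o=telemetry.get_obs(); print(o["ee_pos"],o["grip_width"],o["grip_force"])
for c in ["top","side"]:
    im,W=cloud(c); hsv=cv2.cvtColor(im,cv2.COLOR_RGB2HSV); H,S,Z=hsv[...,0],hsv[...,1],W[...,2]
    m=(np.hypot(W[...,0]-.478,W[...,1]+.305)<.11)&((H<8)|(H>172))&(S>130)&(Z>.08)
    q=W[m]; 
    if len(q): p=(q.min(0)+q.max(0))/2; s=(p[:2]-[.4775,-.3138])@[.969,-.249]; print(c,np.median(q,0),p,len(q),'theta',np.arcsin(s/.095))
    save(c+sys.argv[1]+'.png',im)
E
python3 k.py 2
```

```text
[ 0.50909244 -0.32287365  0.32989299] 0.02310389770090675 5.93113043345511
side [ 0.50992586 -0.31764628  0.15453686] [ 0.5110499  -0.3228859   0.15365426] 39 theta 0.3747324997905783
```

Request:
jog_arm --rows '[{"gripper":0.05,"slide":[0,0,0],"spin":0},{"gripper":0.05,"slide":[0,0,0],"spin":0},{"gripper":0.05,"slide":[0,0,0],"spin":0},{"gripper":0.05,"slide":[0,0,-0.04],"spin":0},{"gripper":0.05,"slide":[0,0,-0.08],"spin":0},{"gripper":0.05,"slide":[0,0,-0.08],"spin":0}]'

```text
time_s: 4.7
ee_pos: [0.5094, -0.3231, 0.4153]
eef_rot: [3.134, 0.003, 1.319]
force: [0.4, -0.2, -0.6]
grip_width: 0.05
grip_force: 0.0
```

```bash
python3 k.py 3; python3 - <<'E'
from h import *
print(telemetry.get_obs()["eef_rot"],telemetry.get_obs()["qpos"])
# pointer ridge: use initial clouds
z=np.load('side.npz'); 
for c in ["top","side"]:
    z=np.load(c+'.npz'); im,W=z['im'],z['W']; h=cv2.cvtColor(im,cv2.COLOR_RGB2HSV).astype(int)
    m=(h[...,0]>20)&(h[...,0]<35)&(h[...,1]>120)&(h[...,2]>90)&(np.hypot(W[...,0]-.43,W[...,1]-.16)<.06)
    for a,b in ((.005,.03),(.03,.045),(.045,.06)):
        q=W[m&(W[...,2]>a)&(W[...,2]<b)]
        print(c,a,np.round(q.mean(0),4),len(q))
        d=q[:,:2]-[.5738,.1143]; r=np.hypot(*d.T); an=np.degrees(np.arctan2(d[:,1],d[:,0]))%360
        for lo in np.arange(.13,.19,.01):
            s=(r>=lo)&(r<lo+.01)
            if s.sum()>3: print('   r',round(lo,2),s.sum(),an[s].min().round(1),an[s].mean().round(1),an[s].max().round(1))
a=cv2.imread('pics/top.png');b=cv2.imread('pics/side.png')
f=lambda i,y,x:cv2.resize(i[y:y+60,x:x+60],(390,390),interpolation=cv2.INTER_CUBIC)
cv2.imwrite('pics/crop2.png',np.hstack([f(a,255,145),f(b,305,280)]))
E
```

```text
[ 0.50937859 -0.32305294  0.41529092] 0.050035502033777476 0.0
top [ 0.48073135 -0.29849859  0.40729456] [ 0.48073135 -0.29849859  0.40729456] 1 theta -0.007146066299564266
side [ 0.50669009 -0.31820935  0.1553368 ] [ 0.51576045 -0.31204575  0.27657057] 41 theta 0.39592155274531615
[3.14062270e+00 4.59381952e-04 1.31871171e+00] [-6.25918245e-01  4.15082603e-01  1.35325133e+00 -7.49133606e-05
  1.37218800e+00 -3.73819109e-01]
top 0.005 [0.4289 0.1551 0.0093] 59
   r 0.13 9 160.2 163.9 167.4
   r 0.14 21 157.9 164.2 167.1
   r 0.15 19 162.3 164.7 167.1
   r 0.16 9 162.5 164.9 166.9
top 0.03 [0.4085 0.1638 0.0436] 19
   r 0.16 4 160.8 163.2 165.5
   r 0.17 15 160.4 163.4 166.6
top 0.045 [0.4203 0.1591 0.0496] 70
   r 0.14 16 161.9 163.8 165.0
   r 0.15 17 161.8 163.6 165.2
   r 0.16 21 160.4 163.7 166.6
   r 0.17 15 160.8 163.8 166.5
side 0.005 [0.4295 0.1585 0.0099] 230
   r 0.13 40 159.4 163.7 168.2
   r 0.14 47 159.9 163.7 167.8
   r 0.15 37 160.1 163.2 168.0
   r 0.16 17 160.3 160.7 161.6
   r 0.17 54 160.3 162.4 166.2
side 0.03 [0.41   0.1646 0.0405] 94
   r 0.16 21 160.4 162.6 167.2
   r 0.17 67 160.3 163.1 167.3
side 0.045 [0.4229 0.1586 0.0486] 79
   r 0.14 22 162.4 163.8 165.8
   r 0.15 24 162.2 163.6 165.4
   r 0.16 25 162.4 163.7 165.6
   r 0.17 7 161.0 163.0 165.8
```

View pics/crop2.png

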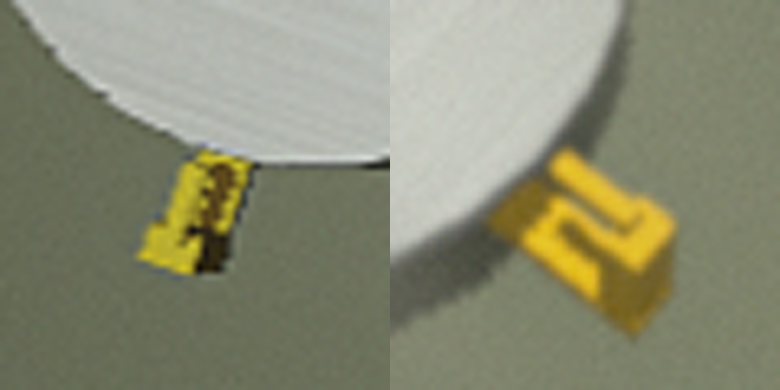

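The pointer direction is 163.7°, and the axis is at (0.5737,0.1143). The blue housing is at 42.6°, so it needs +121°, and the front place is at (0.4777,0.1424). The lever is set, so I'm moving to the blue housing.

Request:
jog_arm --rows '[{"gripper":0.065,"slide":[0.38,0.005,0],"spin":0},{"gripper":0.065,"slide":[0.38,0.005,0],"spin":0},{"gripper":0.065,"slide":[0.38,0.005,0],"spin":0},{"gripper":0.065,"slide":[0.38,0.005,0],"spin":0},{"gripper":0.065,"slide":[0.38,0.005,0],"spin":0},{"gripper":0.065,"slide":[0.38,0.005,0],"spin":0},{"gripper":0.065,"slide":[0.38,0.005,0],"spin":0},{"gripper":0.065,"slide":[0.38,0.005,0],"spin":0}]'

```text
time_s: 5.6
ee_pos: [0.6092, 0.047, 0.4078]
eef_rot: [-3.139, 0.0, 1.321]
force: [-0.1, -0.8, -0.3]
grip_width: 0.0648
grip_force: 0.0
```

Request:
jog_arm --rows '[{"gripper":0.065,"slide":[0.143,0.002,0],"spin":1.05},{"gripper":0.065,"slide":[0.143,0.002,0],"spin":1.05},{"gripper":0.065,"slide":[0.143,0.002,0],"spin":1.05},{"gripper":0.065,"slide":[0.143,0.002,0],"spin":1.05},{"gripper":0.065,"slide":[0.143,0.002,0],"spin":1.05},{"gripper":0.065,"slide":[0.143,0.002,0],"spin":1.05},{"gripper":0.065,"slide":[0.143,0.002,0],"spin":1.05},{"gripper":0.065,"slide":[0.143,0.002,0],"spin":1.05}]'

```text
time_s: 6.4
ee_pos: [0.6466, 0.1817, 0.4078]
eef_rot: [-3.142, 0.003, 0.266]
force: [0.5, -0.1, 0.5]
grip_width: 0.0647
grip_force: 0.0
```

Request:
jog_arm --rows '[{"gripper":0.065,"slide":[0,0,0],"spin":0},{"gripper":0.065,"slide":[0,0,0],"spin":0},{"gripper":0.065,"slide":[0,0,0],"spin":0}]'

```text
time_s: 6.7
ee_pos: [0.6466, 0.1817, 0.4093]
eef_rot: [3.142, 0.0, 0.271]
force: [-0.2, -0.4, 0.5]
grip_width: 0.065
grip_force: 0.0
```

```bash
cat > t.py <<'E'
from h import *
import sys
o=telemetry.get_obs(); print(o["ee_pos"],o["eef_rot"],o["grip_width"],o["grip_force"],o["force"])
A=np.array([.5737,.1143])
for c in sys.argv[2:]:
    im,W=cloud(c); h=cv2.cvtColor(im,cv2.COLOR_RGB2HSV).astype(int); Z=W[...,2]
    near=(np.hypot(W[...,0]-A[0],W[...,1]-A[1])<.13)&(Z>.116)&(Z<.14)
    m=near&(h[...,0]>100)&(h[...,0]<125)&(h[...,1]>120)
    q=W[m]
    if len(q)>5:
        p=(q.min(0)+q.max(0))/2; d=p[:2]-A; print(c,'blue',np.round(p,4),np.ptp(q,0),len(q),'r',np.hypot(*d),'ang',np.degrees(np.arctan2(d[1],d[0])))
    n,l,st,_=cv2.connectedComponentsWithStats(near.astype(np.uint8))
    for k in range(1,n):
        if st[k,4]>60: q=W[l==k]; p=(q.min(0)+q.max(0))/2; d=p[:2]-A; print('   cap',np.round(p,3),'ang',np.degrees(np.arctan2(d[1],d[0])).round(1),st[k,4])
    save(c+sys.argv[1]+'.png',im)
E
python3 t.py 4 wrist side
```

```text
[0.64659454 0.18168986 0.40934848] [3.14157629e+00 4.29328143e-04 2.70923619e-01] 0.06503340124997863 0.0 [-0.20104011 -0.35209645  0.49936449]
wrist blue [0.5926 0.1137 0.1235] [0.1751046  0.18928599 0.01133264] 1325 r 0.01887738047084101 ang -1.9622544201569625
   cap [0.648 0.182 0.123] ang 42.4 1401
   cap [0.67  0.085 0.122] ang -17.0 1461
   cap [0.553 0.207 0.122] ang 102.4 841
   cap [0.604 0.021 0.122] ang -72.1 366
   cap [0.5   0.05  0.122] ang -138.6 645
side blue [0.6456 0.1834 0.122 ] [0.03027503 0.02807197 0.01112073] 158 r 0.09972511157063776 ang 43.824021435707834
   cap [0.595 0.017 0.122] ang -77.4 145
   cap [0.669 0.084 0.122] ang -17.6 156
   cap [0.5   0.047 0.122] ang -137.8 173
   cap [0.647 0.182 0.122] ang 42.7 197
   cap [0.552 0.211 0.122] ang 102.8 241
```

Request:
jog_arm --rows '[{"gripper":0.065,"slide":[0.001,0,0.045],"spin":0},{"gripper":0.065,"slide":[0.001,0,0.09],"spin":0},{"gripper":0.065,"slide":[0.001,0,0.12],"spin":0},{"gripper":0.065,"slide":[0.001,0,0.132],"spin":0},{"gripper":0.065,"slide":[0.001,0,0.132],"spin":0},{"gripper":0.03,"slide":[0.001,0,0.132],"spin":0},{"gripper":0.03,"slide":[0.001,0,0.132],"spin":0},{"gripper":0.03,"slide":[0.001,0,0.132],"spin":0}]' --squeeze 20

```text
time_s: 7.6
ee_pos: [0.6477, 0.182, 0.2793]
eef_rot: [3.141, -0.002, 0.269]
force: [0.7, -0.3, 0.5]
grip_width: 0.0446
grip_force: 0.0
```

Request:
jog_arm --rows '[{"gripper":0.03,"slide":[0,0,0],"spin":0},{"gripper":0.03,"slide":[0,0,0],"spin":0},{"gripper":0.03,"slide":[0,0,0],"spin":0}]'

```text
time_s: 7.9
ee_pos: [0.6477, 0.182, 0.2788]
eef_rot: [3.141, -0.002, 0.269]
force: [-0.7, -0.7, 6.3]
grip_width: 0.0395
grip_force: 20.0
```

```bash
python3 - <<'E'
from h import *
o=telemetry.get_obs(); p=o["ee_pos"]; y=o["eef_rot"][2]; A=np.array([.5737,.1143])
d=p[:2]-A; a0=np.arctan2(d[1],d[0]); r0=np.hypot(*d); print(p,r0,np.degrees(a0),o["grip_width"],o["grip_force"])
R=np.array([[np.cos(y),np.sin(y)],[np.sin(y),-np.cos(y)]])
a1=np.radians(163.7); N=32
prev=d
for k in range(1,N+1):
    a=a0+(a1-a0)*k/N; r=r0+(.1-r0)*k/N
    e=r*np.array([np.cos(a),np.sin(a)]); print(k,np.round(R@(e-prev),3))
    if k%8==0: prev=e
E
```

```text
[0.64767795 0.18198559 0.27880493] 0.10027001030641611 42.456727900303626 0.039457095696163534 20.001025196397677
1 [-0.003 -0.006]
2 [-0.007 -0.011]
3 [-0.011 -0.017]
4 [-0.015 -0.022]
5 [-0.02  -0.026]
6 [-0.025 -0.031]
7 [-0.03  -0.035]
8 [-0.035 -0.039]
9 [-0.006 -0.003]
10 [-0.012 -0.006]
11 [-0.018 -0.009]
12 [-0.024 -0.011]
13 [-0.03  -0.013]
14 [-0.037 -0.014]
15 [-0.043 -0.015]
16 [-0.05  -0.016]
17 [-0.007 -0.   ]
18 [-0.013  0.   ]
19 [-0.02   0.001]
20 [-0.026  0.002]
21 [-0.033  0.004]
22 [-0.039  0.006]
23 [-0.045  0.009]
24 [-0.051  0.012]
25 [-0.006  0.003]
26 [-0.011  0.007]
27 [-0.016  0.011]
28 [-0.021  0.015]
29 [-0.026  0.02 ]
30 [-0.03   0.025]
31 [-0.034  0.03 ]
32 [-0.038  0.036]
```

Request:
jog_arm --rows '[{"gripper":0.03,"slide":[-0.003,-0.006,0],"spin":0},{"gripper":0.03,"slide":[-0.007,-0.011,0],"spin":0},{"gripper":0.03,"slide":[-0.011,-0.017,0],"spin":0},{"gripper":0.03,"slide":[-0.015,-0.022,0],"spin":0},{"gripper":0.03,"slide":[-0.02,-0.026,0],"spin":0},{"gripper":0.03,"slide":[-0.025,-0.031,0],"spin":0},{"gripper":0.03,"slide":[-0.03,-0.035,0],"spin":0},{"gripper":0.03,"slide":[-0.035,-0.039,0],"spin":0}]'

```text
time_s: 8.7
ee_pos: [0.6035, 0.2101, 0.2788]
eef_rot: [3.141, -0.002, 0.269]
force: [0.8, -6.3, 6.3]
grip_width: 0.0392
grip_force: 20.0
```

```bash
python3 t.py 5 top side
```

```text
[0.60351363 0.21007796 0.27880768] [ 3.14066062e+00 -1.98577088e-03  2.68806825e-01] 0.039179860841350646 20.002118394440913 [ 0.76629195 -6.29638981  6.31884855]
top blue [0.5838 0.1138 0.1258] [0.17759309 0.16410006 0.00498731] 11 r 0.010069933256797978 ang -3.08580716720357
   cap [0.671 0.134 0.125] ang 11.4 167
   cap [0.64  0.038 0.124] ang -49.0 164
   cap [0.544 0.018 0.124] ang -106.9 171
   cap [0.509 0.187 0.124] ang 131.9 166
side blue [0.5893 0.2165 0.1226] [0.0040082  0.00957998 0.00754183] 13 r 0.10334305820804926 ang 81.33913771366896
   cap [0.542 0.02  0.122] ang -108.3 153
   cap [0.506 0.188 0.122] ang 132.4 233
```

Request:
jog_arm --rows '[{"gripper":0.03,"slide":[-0.006,-0.003,0],"spin":0},{"gripper":0.03,"slide":[-0.012,-0.005,0],"spin":0},{"gripper":0.03,"slide":[-0.018,-0.008,0],"spin":0},{"gripper":0.03,"slide":[-0.024,-0.01,0],"spin":0},{"gripper":0.03,"slide":[-0.03,-0.012,0],"spin":0},{"gripper":0.03,"slide":[-0.037,-0.013,0],"spin":0},{"gripper":0.03,"slide":[-0.043,-0.014,0],"spin":0},{"gripper":0.03,"slide":[-0.05,-0.015,0],"spin":0}]'

```text
time_s: 9.6
ee_pos: [0.5514, 0.2113, 0.2788]
eef_rot: [3.141, -0.003, 0.269]
force: [4.4, -3.8, 5.4]
grip_width: 0.0392
grip_force: 20.0
```

Request:
jog_arm --rows '[{"gripper":0.03,"slide":[-0.007,0,0],"spin":0},{"gripper":0.03,"slide":[-0.013,0,0],"spin":0},{"gripper":0.03,"slide":[-0.02,0.001,0],"spin":0},{"gripper":0.03,"slide":[-0.026,0.002,0],"spin":0},{"gripper":0.03,"slide":[-0.033,0.004,0],"spin":0},{"gripper":0.03,"slide":[-0.039,0.006,0],"spin":0},{"gripper":0.03,"slide":[-0.045,0.009,0],"spin":0},{"gripper":0.03,"slide":[-0.051,0.012,0],"spin":0}]'

```text
time_s: 10.4
ee_pos: [0.5054, 0.1864, 0.2788]
eef_rot: [-3.141, -0.003, 0.269]
force: [4.5, 0.3, 6.5]
grip_width: 0.0394
grip_force: 20.0
```

```bash
python3 t.py 6 top side; python3 - <<'E'
from h import *
o=telemetry.get_obs(); p=o["ee_pos"]; y=o["eef_rot"][2]
R=np.array([[np.cos(y),np.sin(y)],[np.sin(y),-np.cos(y)]])
print(R@(np.array([.4777,.1424])-p[:2]))
E
```

```text
[0.5053815  0.18635814 0.27878025] [-3.14142489 -0.00341222  0.26894277] 0.039369419358731714 20.00130249020458 [4.46888217 0.34497937 6.52573357]
top blue [0.5643 0.1285 0.1255] [0.2037757  0.16672637 0.00947567] 16 r 0.0170103587138159 ang 123.71025234737193
   cap [0.672 0.136 0.125] ang 12.5 166
   cap [0.641 0.04  0.125] ang -47.8 166
   cap [0.605 0.209 0.125] ang 72.0 169
   cap [0.477 0.092 0.124] ang -167.3 167
   cap [0.671 0.136 0.122] ang 12.6 174
   cap [0.476 0.092 0.122] ang -167.1 192
   cap [0.603 0.21  0.122] ang 73.1 223
[-0.03804759  0.03487568]
```

Request:
jog_arm --rows '[{"gripper":0.03,"slide":[-0.006,0.003,0],"spin":0},{"gripper":0.03,"slide":[-0.011,0.007,0],"spin":0},{"gripper":0.03,"slide":[-0.016,0.011,0],"spin":0},{"gripper":0.03,"slide":[-0.021,0.015,0],"spin":0},{"gripper":0.03,"slide":[-0.026,0.02,0],"spin":0},{"gripper":0.03,"slide":[-0.03,0.025,0],"spin":0},{"gripper":0.03,"slide":[-0.034,0.03,0],"spin":0},{"gripper":0.03,"slide":[-0.038,0.035,0],"spin":0}]'

```text
time_s: 11.3
ee_pos: [0.4782, 0.1426, 0.2788]
eef_rot: [-3.141, -0.004, 0.269]
force: [5.6, 2.8, 5.3]
grip_width: 0.0397
grip_force: 20.0
```

Request:
jog_arm --rows '[{"gripper":0.03,"slide":[0,0,0],"spin":0},{"gripper":0.03,"slide":[0,0,0],"spin":0},{"gripper":0.03,"slide":[0,0,0],"spin":0},{"gripper":0.03,"slide":[0,0,0],"spin":0}]'

```text
time_s: 11.7
ee_pos: [0.4782, 0.1427, 0.2787]
eef_rot: [-3.141, -0.003, 0.269]
force: [2.4, 1.4, 8.2]
grip_width: 0.0396
grip_force: 20.0
```

```bash
python3 t.py 7 top side; python3 k.py 8
```

```text
[0.47817194 0.14272262 0.27873205] [-3.14136089e+00 -2.96153920e-03  2.68684352e-01] 0.03957239298413705 20.00125654740259 [2.40989943 1.36379842 8.2307791 ]
top blue [0.5708 0.1302 0.1247] [0.1701642  0.17300344 0.0118796 ] 17 r 0.016146718517454934 ang 100.41359109141568
   cap [0.668 0.081 0.125] ang -19.2 166
   cap [0.647 0.179 0.125] ang 41.1 168
   cap [0.554 0.211 0.124] ang 101.3 176
   cap [0.499 0.046 0.124] ang -137.4 170
   cap [0.668 0.085 0.122] ang -17.4 157
   cap [0.647 0.181 0.122] ang 42.2 193
   cap [0.552 0.212 0.122] ang 102.4 234
[0.47817475 0.14272638 0.27875125] 0.03957942550066962 20.001269193599
top [ 0.50800361 -0.32163056  0.15921847] [ 0.50822378 -0.32283752  0.14888286] 88 theta 0.343803381451269
```

View pics/side7.png

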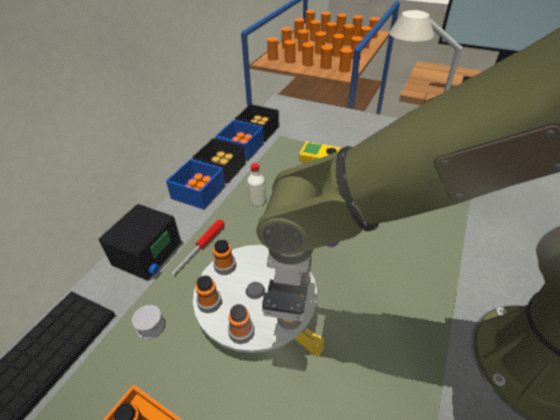

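View pics/top7.png

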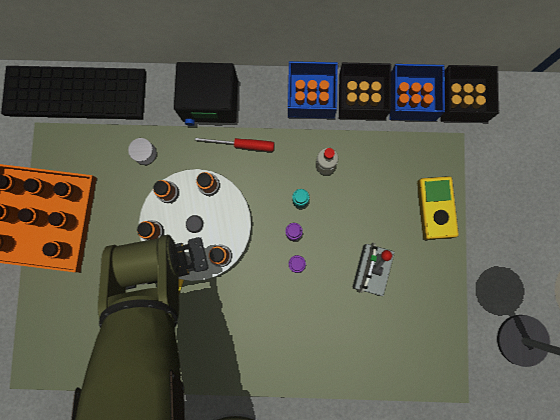

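The pictures show the held housing at the pointer and the other housings and bystanders in place. The neighbouring caps put the blue housing within about 3 mm of the front place, and the lever reads about 0.34.

```bash
python3 -c "
from h import *
print(workorder.hand_in())"
```

```text
the job is handed in; nothing more can be done
None
```

The job is handed in; no verdict came back. My last measurements put the lever at about 0.34 rad (mark 0.35) and the blue-capped housing about 3 mm from the front place, held still by the fingers at 20 N, with nothing else on the bench seen to move.

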